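# Load a welding shuttle and clamp it

## Task

Take the longer of the two cup-shaped plastic housings out of its sloping cradle, turn it mouth-down and lower it over the steel post of the shuttle carriage, keeping hold of it until its rim stands on the carriage; then let go. Then slide the carriage by its black grip fully home against the end block, and only then turn the clamp knob on that block clockwise as far as it goes to lock it. Leave the shorter housing and the loose things standing and lying around where they are.

Things in the scene. Friction and masses are not known exactly. Their poses are not given: they have to be found in the camera images.
- long_housing: light grey plastic cup-shaped housing, loose, about 110 g: straight round tube 140 mm long, 56 mm outside diameter, 50 mm bore, closed at one end by a 6 mm floor. Origin: centre of the outside of the closed end; z runs along it towards the open mouth. It starts lying in a sloping cradle, mouth pointing away from the robot and 15 degrees below level
- long_housing_mouth (a point): centre of the open mouth (rim plane) of the long housing, 140 mm from the closed end; same axes as long_housing
- cradle_a: fixed steel and aluminium cradle that holds the long housing: a V trough 88 mm long, no wider than the housing, sloping down 15 degrees towards its own +x (away from the robot), with a low lip that reaches 8 mm up over the rim at its low end. The last 52 mm of the housing, at the closed end, overhang freely on the robot's side. Origin: centre of the foot
- short_housing: the same kind of housing but only 95 mm long, in an equal cradle; a bystander. Origin: centre of the outside of the closed end, z axis towards the mouth
- seat (a point): centre of the foot of the steel post, in the carriage's top face 50 mm above the table; moves with the carriage. z up along the post; the carriage slides home along this frame's -y. Post 90 mm tall: diameter 45 mm for its lower 55 mm, then a cone to 20 mm at the top. The carriage plate is 110 mm in x and reaches 45 mm from the post in -y, 115 mm in +y
- carriage_grip (a point): point to hold the carriage's black upright grip, 95 mm in +y from the post, 92 mm above the table; the grip is a plate 16 mm thick in x, 44 mm in y, standing from the carriage face (50 mm) up to 112 mm above the table. Same axes as seat
- carriage (a joint): slide of the carriage, m: grows as it moves along the seat frame's -y; 0.090 is fully home against the end block, 0 the far end of travel. Friction about 4 N
- clamp_grip (a point): point to hold the clamp knob, on its upright axis, 95 mm above the table: black bar 57 mm long along this frame's x, 14 mm thick in y, top 7 mm above and foot 23 mm below this point, on a disc of 60 mm diameter. It stands on the end block (top 58 mm above the table), 125 mm from the post when the carriage is home. The frame turns with the knob
- clamp (a joint): angle of the clamp knob, rad: grows clockwise as seen from above; about 0 to 0.15 is loose, 1.4 is the end of its turn, locked
- tube_a: brown cardboard tube, upright, 60 mm diameter, 100 mm tall, loose bystander; origin at the centre of its foot
- tube_b: brown cardboard tube, upright, 60 mm diameter, 120 mm tall, loose bystander; origin at the centre of its foot
- driver: screwdriver, 190 mm long, lying on the table, loose bystander; origin at its middle underside, x towards its tip
- spanner: steel spanner, 170 mm long, lying on the table, loose bystander; origin at its middle underside
- spray: white bottle, 64 mm diameter, 170 mm tall, loose bystander; origin at the centre of its foot
- spare_horn: stepped aluminium welding horn, 56 mm diameter at the foot, 120 mm tall, standing, loose bystander; origin at the centre of its foot

How it is judged:
On the way, in this order (a step that is already met when the one before it is completed fails the run):
1. the long housing stands mouth-down over the post, its rim on the carriage, let go (horizontal distance between long_housing_mouth and seat below 0.005 m and z of long_housing_mouth in the frame of seat below 0.004 m and z of long_housing in the frame of seat above 0.132 m and angle between long_housing's own z axis and vertical above 3.07 rad and contact force between the fingers and long_housing below 0.1 N and linear speed of long_housing below 0.02 m/s), for 0.2 s.
2. the carriage is fully home against the end block with the housing still seated (horizontal distance between long_housing_mouth and seat below 0.005 m and z of long_housing_mouth in the frame of seat below 0.004 m and z of long_housing in the frame of seat above 0.132 m and angle between long_housing's own z axis and vertical above 3.07 rad and value of joint carriage above 0.087 m), for 0.1 s.
At the end, for the whole second after the job is handed in: the long housing stands at rest and released mouth-down over the post (rim within 4 mm of the carriage face, mouth centre within 5 mm of the post axis, upright within 4 degrees), the carriage is within 3 mm of fully home (at least 0.087 m) and the clamp knob is turned to at least 1.25 of its 1.4 rad (all of step 2 and contact force between the fingers and long_housing below 0.1 N and value of joint clamp above 1.25 rad and linear speed of long_housing below 0.02 m/s); the robot touches nothing.
It fails at once if the housing was let go above the carriage, to drop over the post (fingers off it with its mouth over the post and more than 15 mm above the seat) (horizontal distance between long_housing_mouth and seat below 0.03 m and z of long_housing_mouth in the frame of seat above 0.015 m and angle between long_housing's own z axis and vertical above 2.6 rad and contact force between the fingers and long_housing below 0.05 N).
It fails at once if the clamp knob was turned (beyond 0.6 rad) before the carriage was home (within 8 mm) (value of joint clamp above 0.6 rad and value of joint carriage below 0.082 m).
It fails at once if a bystander was moved more than 30 mm: the short housing, a cardboard tube, the screwdriver, the spanner, the bottle or the spare horn (distance of any of short_housing, tube_a, tube_b, driver, spanner, spray, spare_horn from where it was at the start of the episode above 0.03 m).
It also fails if it takes over 72 s, if anything falls off the work surface, if the arm or the gripper's body presses on something with over 40 N, if the wrist force passes 120 N, or if a joint passes its speed limit or range.

## Robot

A 7-joint arm with a two-finger parallel gripper is mounted at the origin on the work surface. World frame = base frame: x ahead of the robot, y to its left, z up, the work surface at z = 0. Lengths are in m, angles in rad, forces in N, time in s.
With the tool pointing down it reaches from about 0.375 to 0.925 m from the base axis. Payload 3.1 kg.
Tool frame: the origin (TCP) lies between the finger pads; the fingertips stand 19 mm ahead of it and the grasp point (between the pads) is the TCP; z points along the fingers, y is the line along which they close (so a half turn about z gives the same grasp; the last joint's range is limited). The gripper opens to 85 mm and grips with 20 to 120 N. Pads are 22 mm wide; open, the fingers measure 114 mm over their backs; the gripper's body (76 mm by 85 mm) begins 54 mm behind the grasp point. The pads swing forward as they close: fully open they stand 13 mm farther back than shut.
Start: joints at [1.062, 0.383, 0.044, 1.598, -0.018, 1.161, -0.05], TCP at [0.26, -0.596, 0.25] pointing down, gripper open.
Joint ranges: [-2.61, 2.61], [-0.41, 2.15], [-1.48, 1.57], [0, 2.5], [-1.57, 4.71], [0.05, 1.97], [-2.85, 2.85]. Speed limits (rad/s): [2.79, 2.79, 3.14, 3.14, 3.14, 3.14, 3.14].

## Interface

Orientations are given as a unit quaternion [x, y, z, w].
In Python, from bench import move_ptp, movel, move_j, move_gripper, pause, inverse_kinematics, read_camera, camera_params, MotionError, sign_off, look_for, tip_of, read_time_s, read_qpos, read_joint_vel, read_effort, read_eef_pos, read_tcp_rot, read_ft_force, read_ft_torque, read_finger_gap, read_grasp_force gives the robot as it stands. Calls block until the motion is done:
- move_ptp(position, orientation): joint-space move of the TCP to a pose.
- movel(position, orientation=None, speed=0.15): straight line of the TCP; orientation=None keeps the orientation; speed is the mean speed in m/s.
- move_j(angles): joint-space move.
- move_gripper(opening, effort=None): finger opening in m; effort is the grip in N (None keeps the last); returns when the fingers have stopped.
- pause(seconds).
- inverse_kinematics(position, orientation): joint angles nearest the present ones, or None.
- read_camera(name): name is "scene" or "top" or "wrist"; returns the picture (420x560x3 uint8, red, green, blue); there is no depth.
- camera_params(name): a dict with "K" (3x3 intrinsics, pixels), "camera_from_world" (4x4, takes a point from world to camera coordinates). Camera axes: x right, y down, z forward; pixel columns grow to the right and rows downward; lengths in m; the calibration is good to about 2 mm. The wrist camera is an equidistant fisheye: a pixel r from the principal point sees the ray r / f radians off the axis. A picture is of the moment at which its call begins: read the wrist's pose just before it. camera_params takes no time and is no camera call; for the wrist camera it gives the pose at the moment of the call.
A pose or a line that the arm cannot do raises MotionError and nothing moves.
- sign_off(): hands the job in; it is judged then, once.
Trained networks look in the newest picture that a camera, given by its name, has taken for a name from the list of things; names that differ only in an ending like _2 or _b are one class to them, and where a whole thing is asked for, a point or a joint stands for the part that bears it (a point fixed in the world has none). Each returns a list of dicts, best first, with "confidence" (0 to 1); they miss things now and then, are a little off and sometimes report something else, mostly with a low value. They report only what shows in the picture. A call takes as long as a camera call.
- look_for(camera, name): "at" ([column, row] in pixels, amid what is visible of it).
- tip_of(camera, name): "at" ([column, row] in pixels: a listed point, or the origin of a listed thing).
Readings, each from a call of its own:
- read_time_s(): time.
- read_qpos(): joint angles.
- read_joint_vel(): joint speeds.
- read_effort(): joint torques, N m.
- read_eef_pos(): TCP position.
- read_tcp_rot(): TCP orientation.
- read_ft_force(): force on the tool from outside, world axes, zero at the start.
- read_ft_torque(): the same for the moment, N m.
- read_finger_gap(): finger opening in m.
- read_grasp_force(): force on a finger pad.
Only numpy, scipy, OpenCV 4.12 (cv2) and the standard library are available. Lean on these libraries where they do the work, as an engineer would, in place of code of your own. Each camera call takes 0.05 s, during which the arm holds its last target. There are 200 camera calls.

## Working session

There is one attempt and no reset: what is moved stays moved. The work goes in short steps, each a Python script; the robot and the scene stay as the last script left them, time stands still between calls to the robot, and variables do not carry over. Pictures are saved under pics/ and viewed, at most 10 in all, crops included, and the job is handed in when it is done.

```bash
mkdir -p pics; cat > h.py <<'E'
import numpy as np, cv2
from bench import *
from scipy.spatial.transform import Rotation as R
from scipy.optimize import least_squares
def params(c):
    p=camera_params(c); return np.array(p["K"]),np.array(p["camera_from_world"])
def proj(c,p,X):
    K,T=p; x=T[:3,:3]@X+T[:3,3]
    if c=="wrist":
        r=np.hypot(x[0],x[1]); th=np.arctan2(r,x[2]); d=th*x[:2]/max(r,1e-9)
        return np.array([K[0,0]*d[0]+K[0,2],K[1,1]*d[1]+K[1,2]])
    u=K@x; return u[:2]/u[2]
def tri(obs,X0=(0.5,0,0.1)):
    f=lambda X: np.concatenate([proj(c,p,X)-uv for c,p,uv in obs])
    s=least_squares(f,X0,loss='soft_l1'); return s.x, np.abs(f(s.x)).max()
def onz(c,p,uv,z):
    s=least_squares(lambda q: proj(c,p,np.array([q[0],q[1],z]))-uv,(0.5,0)); return np.array([*s.x,z])
def snap(c,name=None):
    p=params(c); im=np.array(read_camera(c))
    if name: cv2.imwrite(f"pics/{name}.png",im[:,:,::-1])
    return p,im
E
python3 - <<'E'
from h import *
P={}
ims=[]
for c in("scene","top"):
    P[c],im=snap(c); ims.append(im)
    print(c,"cam at",(-P[c][1][:3,:3].T@P[c][1][:3,3]).round(3))
cv2.imwrite("pics/a.png",cv2.resize(np.hstack(ims),(800,300),interpolation=cv2.INTER_AREA)[:,:,::-1])
cv2.imwrite("pics/s.png",cv2.resize(ims[0],(800,600))[:,:,::-1]);cv2.imwrite("pics/t.png",cv2.resize(ims[1],(800,600))[:,:,::-1])
for n in "long_housing long_housing_mouth short_housing cradle_a seat carriage_grip clamp_grip tube_a driver spanner spray spare_horn".split():
    D={c:tip_of(c,n) for c in P}
    print(n)
    for c in P: print("  ",c,[(np.round(d["at"]).tolist(),round(d["confidence"],2)) for d in D[c][:3]])
    if D["scene"] and D["top"]:
        X,e=tri([(c,P[c],np.array(D[c][0]["at"])) for c in P]); print("  ",X.round(4),e.round(1))
print(read_time_s())
E
```

```text
scene cam at [1.27  0.251 0.95 ]
top cam at [ 0.395 -0.023  1.166]
long_housing
   scene [([377.0, 191.0], 0.68), ([427.0, 220.0], 0.49), ([180.0, 164.0], 0.24)]
   top [([179.0, 286.0], 0.71)]
   [0.4386 0.205  0.1014] 1.0
long_housing_mouth
   scene [([361.0, 235.0], 0.97)]
   top [([187.0, 231.0], 0.92), ([116.0, 264.0], 0.71)]
   [0.5761 0.1998 0.0589] 0.8
short_housing
   scene [([427.0, 220.0], 0.84), ([362.0, 234.0], 0.33)]
   top [([116.0, 266.0], 0.56)]
   [0.4851 0.3596 0.0911] 0.4
cradle_a
   scene [([367.0, 236.0], 0.73), ([204.0, 168.0], 0.2)]
   top [([188.0, 254.0], 0.59)]
   [ 0.5257  0.2085 -0.0043] 2.0
seat
   scene [([260.0, 195.0], 0.94), ([204.0, 168.0], 0.57)]
   top [([314.0, 247.0], 0.72)]
   [ 0.5385 -0.1221  0.0575] 0.5
carriage_grip
   scene [([290.0, 198.0], 0.66)]
   top [([276.0, 245.0], 0.93)]
   [ 0.5389 -0.0244  0.0848] 0.2
clamp_grip
   scene [([206.0, 168.0], 0.6)]
   top [([395.0, 243.0], 0.95), ([117.0, 196.0], 0.53), ([315.0, 248.0], 0.3)]
   [ 0.5409 -0.3072  0.1126] 2.2
tube_a
   scene [([278.0, 286.0], 0.77), ([356.0, 298.0], 0.58)]
   top [([177.0, 178.0], 0.69), ([257.0, 164.0], 0.63)]
   [0.7234 0.2248 0.0319] 76.2
driver
   scene [([185.0, 165.0], 0.53)]
   top [([446.0, 277.0], 0.88)]
   [ 0.4671 -0.4663  0.006 ] 5.5
spanner
   scene [([189.0, 232.0], 0.8)]
   top [([374.0, 190.0], 0.66), ([309.0, 165.0], 0.45)]
   [ 0.7038 -0.2909 -0.0045] 0.4
spray
   scene [([423.0, 304.0], 0.98)]
   top [([117.0, 196.0], 0.83), ([186.0, 232.0], 0.45)]
   [ 0.6849  0.4067 -0.0116] 0.4
spare_horn
   scene [([230.0, 264.0], 0.63)]
   top [([309.0, 169.0], 0.62)]
   [ 0.7615 -0.1181 -0.0025] 1.7
1.3
```

View pics/s.png

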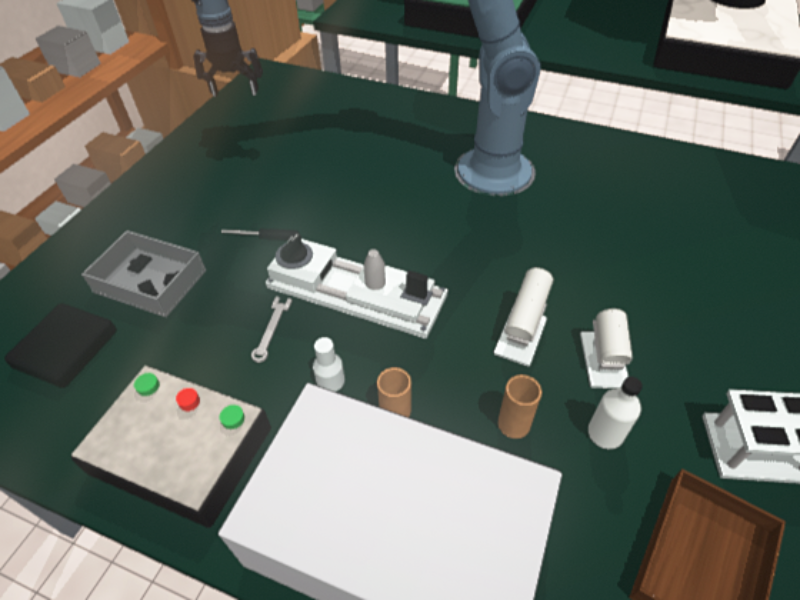

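View pics/t.png

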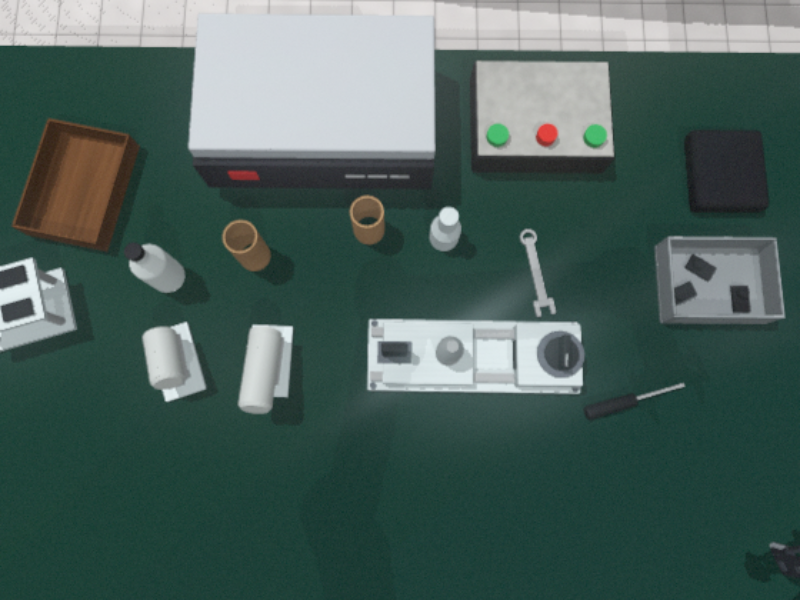

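The scene view shows the long housing at about (523,305), the carriage post at (374,268), its grip at (417,285) and the knob at (294,250), in 800x600 pixels. The top view agrees: housing (262,368), post (449,350), knob (563,352). Next I'll refine with wrist views on the way and check that the tilted grasp is reachable.

```bash
python3 - <<'E'
from h import *
import pickle
names="long_housing long_housing_mouth seat carriage_grip clamp_grip".split()
obs={n:[] for n in names}
exp=dict(long_housing=[.4386,.205,.1014],long_housing_mouth=[.576,.2,.06],seat=[.5385,-.122,.05],carriage_grip=[.539,-.025,.092],clamp_grip=[.541,-.305,.1])
def look(c):
    p,im=snap(c)
    for n in names:
        D=[d for d in tip_of(c,n) if d["confidence"]>.3]
        D=[d for d in D if np.linalg.norm(proj(c,p,np.array(exp[n]))-d["at"])<(30 if c=="wrist" else 12)]
        if D: obs[n].append((c,p,np.array(D[0]["at"])))
    return im
q=R.from_euler('x',180,degrees=True)
dn=(R.from_euler('z',90,degrees=True)*q).as_quat()
look("scene");look("top")
for i,xyz in enumerate([(.45,-.28,.33),(.45,-.06,.33),(.48,.1,.33),(.42,.24,.33)]):
    try: move_ptp(xyz,dn)
    except MotionError as e: print(e); continue
    im=look("wrist"); cv2.imwrite(f"pics/w{i}.png",im[:,:,::-1])
pickle.dump(obs,open("obs.pkl","wb"))
for n in names:
    X,e=tri(obs[n],exp[n]); print(n,X.round(4),[ (o[0][0],(proj(o[0],o[1],X)-o[2]).round(1).tolist()) for o in obs[n]])
print(read_time_s(),np.round(read_qpos(),2))
T=params("wrist")[1];print("cam",(-T[:3,:3].T@T[:3,3]).round(3),T[2,:3].round(2))
# reachability
a0=np.array([.576-.4386,.2-.205,0]);a0/=np.linalg.norm(a0);a=np.array([a0[0]*np.cos(.2618),a0[1]*np.cos(.2618),-np.sin(.2618)])
for phi in (30,40,45,50,60,75,90):
    y=np.cross([0,0,1],a0); # horizontal
    t=R.from_rotvec(y*np.radians(phi)).apply(a)
    G=[]
    for s in(1,-1):
        Rg=np.c_[np.cross(s*y,t),s*y,t]; Q=R.from_matrix(Rg)
        g=inverse_kinematics(np.array(exp["long_housing"])+.028*a,Q.as_quat())
        G.append(None if g is None else np.round(g,2).tolist())
        ok=[]
        for az in range(0,360,20):
            # a->down
            M=R.from_euler('z',az,degrees=True)*R.align_vectors([[0,0,-1]],[a])[0]
            Qf=(M*Q)
            f=[inverse_kinematics(np.array([.5385,-.122,z]),Qf.as_quat()) for z in(.162,.29)]
            if all(v is not None for v in f): ok.append((az,np.round(Qf.as_matrix()[:,2],1).tolist(),np.round(f[0],1).tolist()))
        print(phi,s,G[-1]); [print("    ",o) for o in ok[::2]]
E
```

```text
long_housing [0.4367 0.2088 0.1016] [('s', [-0.4, -0.5]), ('t', [-1.1, 1.0]), ('w', [1.4, 0.2]), ('w', [-0.4, -0.1])]
long_housing_mouth [0.572  0.2047 0.0553] [('s', [-1.2, -0.8]), ('t', [0.3, 2.1]), ('w', [-0.3, 0.3]), ('w', [2.6, -1.5])]
seat [ 0.5374 -0.1163  0.0462] [('s', [-0.3, 3.1]), ('t', [-1.6, 3.1]), ('w', [0.2, 0.4]), ('w', [-0.6, -3.0]), ('w', [1.4, 2.0]), ('w', [-0.4, 0.8])]
carriage_grip [ 0.5416 -0.0238  0.097 ] [('s', [-1.7, -3.9]), ('t', [1.6, -1.7]), ('w', [-0.1, -2.0]), ('w', [0.3, 0.6]), ('w', [-0.9, -0.9])]
clamp_grip [ 0.5377 -0.3141  0.0919] [('s', [1.7, 2.1]), ('t', [-4.0, 0.9]), ('w', [1.8, 1.0]), ('w', [-1.2, 0.3])]
6.7417 [ 0.23  0.05 -0.85  1.85  0.04  1.26 -0.63]
cam [0.421 0.322 0.452] [-0.   -0.32 -0.95]
30 1 [-0.12, 0.35, -0.73, 2.45, 1.84, 0.78, -0.88]
     (0, [-0.5, 0.0, -0.9], [0.5, 0.7, -0.6, 1.5, 0.3, 1.6, 1.4])
     (40, [-0.4, -0.3, -0.9], [0.5, 0.7, -0.7, 1.6, 0.6, 1.5, 1.8])
     (80, [-0.1, -0.5, -0.9], [0.6, 0.6, -0.9, 1.9, 0.9, 1.4, 2.3])
     (140, [0.4, -0.3, -0.9], [-1.1, 0.3, 1.2, 2.3, 0.2, 0.4, -2.4])
     (180, [0.5, -0.0, -0.9], [0
[... 6898 characters left out ...]
0.0], [-0.9, 0.8, 0.5, 2.2, 1.4, 1.2, 1.7])
     (200, [1.0, 0.3, 0.0], [0.1, 0.8, 0.5, 2.4, 3.9, 1.9, 1.4])
     (240, [0.5, 0.8, 0.0], [0.6, 0.8, 0.1, 2.0, -1.5, 1.7, 1.2])
     (280, [-0.1, 1.0, 0.0], [0.7, 1.0, -0.2, 1.5, -0.9, 1.9, 1.0])
90 -1 [0.09, 0.54, -0.63, 1.86, 0.2, 1.07, -2.23]
     (40, [-0.8, -0.6, 0.0], [-0.7, 1.3, 0.9, 1.3, 0.2, 1.9, -0.6])
     (80, [-0.2, -1.0, 0.0], [-0.4, 0.9, 0.0, 1.7, 1.0, 1.8, -1.1])
     (120, [0.5, -0.9, 0.0], [-0.0, 0.8, -0.4, 2.2, 1.8, 1.8, -1.3])
     (200, [1.0, 0.3, 0.0], [0.1, 0.8, 0.5, 2.4, 3.9, 1.9, -1.8])
     (240, [0.5, 0.8, 0.0], [1.1, 0.9, -0.4, 2.0, -1.2, 1.4, -2.0])
     (280, [-0.1, 1.0, 0.0], [0.8, 1.0, -0.3, 1.5, -0.8, 1.8, -2.2])
```

```bash
cat >> h.py <<'E'
S=np.radians(15)
def hmodel(v): # x,y,z closed end, yaw
    a=np.array([np.cos(v[3])*np.cos(S),np.sin(v[3])*np.cos(S),-np.sin(S)]); return np.array(v[:3]),a
def fith(o1,o2,v0):
    def f(v):
        p,a=hmodel(v)
        return np.concatenate([proj(c,q,p)-u for c,q,u in o1]+[proj(c,q,p+.14*a)-u for c,q,u in o2])
    s=least_squares(f,v0,loss='soft_l1'); return s.x,f(s.x)
def graspR(a,phi):
    y=np.cross([0,0,1],a); y/=np.linalg.norm(y)
    t=R.from_rotvec(y*np.radians(phi)).apply(a)
    return R.from_matrix(np.c_[np.cross(y,t),y,t])
E
python3 - <<'E'
from h import *
import pickle
obs=pickle.load(open("obs.pkl","rb"))
o1,o2=obs["long_housing"],obs["long_housing_mouth"]
v,r=fith(o1,o2,[.437,.207,.101,-.03]); print(v.round(4),r.round(1))
for k in range(2):
    p,a=hmodel(v); Q=graspR(a,50); t=Q.as_matrix()[:,2]
    g=p+.028*a
    pre=g-t*(.13-.03*k)
    move_ptp(pre,Q.as_quat())
    P,im=snap("wrist",f"g{k}")
    for n,o,X in(("long_housing",o1,p),("long_housing_mouth",o2,p+.14*a)):
        D=tip_of("wrist",n); e=proj("wrist",P,X)
        print(n,e.round(),[(np.round(d["at"]).tolist(),round(d["confidence"],2)) for d in D[:3]])
        D=[d for d in D if np.linalg.norm(e-d["at"])<35 and d["confidence"]>.3]
        if D:o.append(("wrist",P,np.array(D[0]["at"])))
    v,r=fith(o1,o2,v); print(v.round(4),r.round(1))
np.save("v.npy",v)
im=im.copy();p,a=hmodel(v)
for X in(p,p+.14*a,p+.028*a): cv2.circle(im,tuple(int(c) for c in proj("wrist",P,X)),3,(255,0,0),-1)
cv2.imwrite("pics/g2.png",im[:,:,::-1]);print(read_time_s())
E
```

```text
[ 0.4359  0.2084  0.0977 -0.0275] [-0.7  0.2 -0.6  1.4  1.2  0.8 -1.3 -0.9 -0.7 -2.4 -0.2  2.1  0.2 -0.
  3.5 -0.1]
long_housing [276. 186.] [([277.0, 186.0], 0.7), ([177.0, 302.0], 0.66), ([402.0, 264.0], 0.66)]
long_housing_mouth [276. 258.] []
[ 0.4359  0.209   0.0979 -0.0316] [-0.5  0.2 -0.9  1.4  1.2  0.3 -1.2 -1.3 -0.4 -0.  -0.7 -2.4 -0.2  2.1
  0.2 -0.1  3.5 -0.1]
long_housing [277. 201.] [([279.0, 205.0], 0.68)]
long_housing_mouth [276. 274.] []
[ 0.4361  0.2094  0.0992 -0.034 ] [-0.2 -0.1 -1.2  1.3  1.1 -0.2 -1.1 -1.3  0.1  1.3 -1.4 -2.1 -0.6 -2.6
 -0.3  2.   0.6 -0.2  3.9  0.1]
8.45
```

View pics/g2.png

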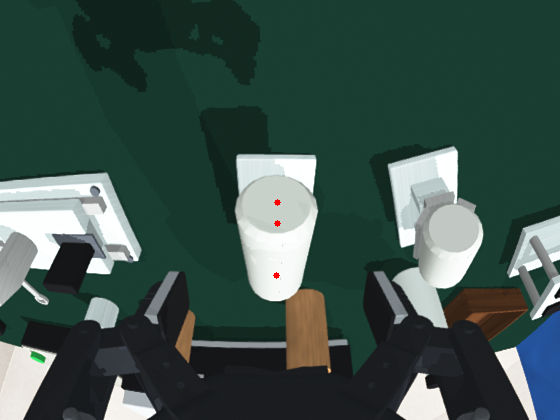

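The fitted centre line lies on the housing: closed face at (277,203), with the fingers symmetric at x≈175 and x≈385. Now I'll grasp and lift.

```bash
python3 - <<'E'
from h import *
v=np.load("v.npy");p,a=hmodel(v);Q=graspR(a,50);g=p+.028*a
movel(g,Q.as_quat(),speed=.1)
print("ft",np.round(read_ft_force(),1))
move_gripper(.05,60)
print("gap",read_finger_gap(),read_grasp_force(),np.round(read_ft_force(),1),np.round(read_eef_pos(),4))
movel(g+[0,0,.05],speed=.08)
movel(g+[0,0,.24],speed=.2)
print("gap",read_finger_gap(),read_grasp_force(),np.round(read_ft_force(),1),read_time_s())
# choose azimuth
q0=np.array(read_qpos()); best=[]
for az in range(200,330,10):
    Qf=R.from_euler('z',az,degrees=True)*R.align_vectors([[0,0,-1]],[a])[0]*Q
    f=[inverse_kinematics([.5375,-.119,z],Qf.as_quat()) for z in(.162,.33)]
    if all(x is not None for x in f): best.append((np.abs(np.array(f[1])-q0).max().round(2),az,np.round(Qf.as_matrix()[:,2],2).tolist(),np.round(f[0],2).tolist()))
for b in sorted(best)[:6]:print(b)
P,im=snap("scene","lift")
E
```

```text
ft [ 0.2 -0.3 -0.5]
gap 0.05486880272813194 62.00755416182801 [-4.5 -1.8  7.1] [0.4631 0.2082 0.0928]
gap 0.055116145820008046 63.321226907428354 [-0.  -0.5 -1.4] 11.8583
(np.float64(0.83), 270, [0.03, 0.77, -0.64], [0.63, 0.59, -0.13, 1.75, -0.7, 1.35, 0.82])
(np.float64(0.83), 280, [-0.11, 0.76, -0.64], [0.59, 0.64, -0.14, 1.66, -0.61, 1.45, 0.87])
(np.float64(0.91), 260, [0.16, 0.75, -0.64], [0.65, 0.53, -0.13, 1.84, -0.8, 1.24, 0.78])
(np.float64(0.93), 290, [-0.24, 0.73, -0.64], [0.54, 0.68, -0.13, 1.58, -0.53, 1.54, 0.93])
(np.float64(0.98), 250, [0.29, 0.71, -0.64], [0.66, 0.48, -0.11, 1.94, -0.91, 1.14, 0.75])
(np.float64(1.02), 300, [-0.36, 0.68, -0.64], [0.49, 0.72, -0.11, 1.51, -0.45, 1.63, 1.01])
```

```bash
cat >> h.py <<'E'
def fixture(v): # seat x,y,yaw,d
    s=np.array([v[0],v[1],.05]);r=R.from_euler('z',v[2])
    return dict(seat=s,carriage_grip=s+r.apply([0,.095,.042]),clamp_grip=s+r.apply([0,-.125-v[3],.045]))
def fitfix(obs,v0=(.538,-.119,0,.06)):
    def f(v):
        m=fixture(v); return np.concatenate([proj(c,p,m[n])-u for n in m for c,p,u in obs.get(n,[])])
    s=least_squares(f,v0,loss='soft_l1',x_scale=[.01,.01,.1,.01]); return s.x,f(s.x)
E
python3 - <<'E'
from h import *
import pickle
obs=pickle.load(open("obs.pkl","rb"))
fv,r=fitfix(obs); print("fix",fv.round(4),r.reshape(-1,2).round(1).tolist()); np.save("fv.npy",fv)
v=np.load("v.npy");p,a=hmodel(v);Q=graspR(a,50)
Qf=R.from_euler('z',270,degrees=True)*R.align_vectors([[0,0,-1]],[a])[0]*Q
np.save("Qf.npy",Qf.as_quat())
from scipy.spatial.transform import Slerp
mid=Slerp([0,1],R.concatenate([Q,Qf]))(.5)
move_ptp([.49,.08,.36],mid.as_quat())
move_ptp([fv[0],fv[1],.30],Qf.as_quat())
print(np.round(read_eef_pos(),4),read_time_s())
P={};ims=[]
for c in("scene","top"):
    P[c],im=snap(c); im=im.copy()
    for X in([fv[0],fv[1],.05],[fv[0],fv[1],.14],[fv[0],fv[1],.328],[fv[0],fv[1],.188]):
        u=proj(c,P[c],np.array(X)); cv2.circle(im,tuple(np.round(u).astype(int)),1,(255,0,0),-1)
    x,y=np.round(proj(c,P[c],np.array([fv[0],fv[1],.16]))).astype(int)
    ims.append(cv2.resize(im[max(0,y-75):y+75,max(0,x-50):x+50],(400,600),interpolation=cv2.INTER_NEAREST))
    for n in("long_housing","long_housing_mouth","seat"):
        print(c,n,[(np.round(d["at"],1).tolist(),round(d["confidence"],2)) for d in tip_of(c,n)[:2]])
    print(proj(c,P[c],np.array([fv[0],fv[1],.328])).round(1),proj(c,P[c],np.array([fv[0],fv[1],.188])).round(1),proj(c,P[c],fixture(fv)["seat"]).round(1))
cv2.imwrite("pics/over.png",np.hstack(ims)[:,:,::-1])
E
```

```text
fix [ 0.5391 -0.1185 -0.0204  0.069 ] [[-1.2, 2.4], [-0.6, 2.2], [2.3, 1.6], [1.1, -0.6], [2.7, 4.6], [0.7, 3.0], [-1.6, -2.8], [1.5, -1.2], [-1.6, -2.8], [-0.6, -1.5], [-1.8, -3.2], [2.5, 0.9], [-4.3, 1.7], [0.3, 0.4], [-2.5, 0.9]]
[ 0.5395 -0.1162  0.3001] 13.3667
scene long_housing [([255.5, 125.9], 0.95), ([424.8, 219.5], 0.65)]
scene long_housing_mouth [([259.0, 164.7], 0.64)]
scene seat [([262.9, 197.3], 0.97), ([275.2, 284.3], 0.32)]
[256.5 123.7] [259.5 164.3] [262.  197.3]
top long_housing [([324.7, 229.3], 0.98)]
top long_housing_mouth [([316.6, 239.0], 0.57), ([258.1, 162.1], 0.35)]
top seat [([314.6, 246.2], 0.91), ([190.2, 250.9], 0.54)]
[325.1 228.5] [318.1 239.2] [312.9 247.1]
```

View pics/over.png

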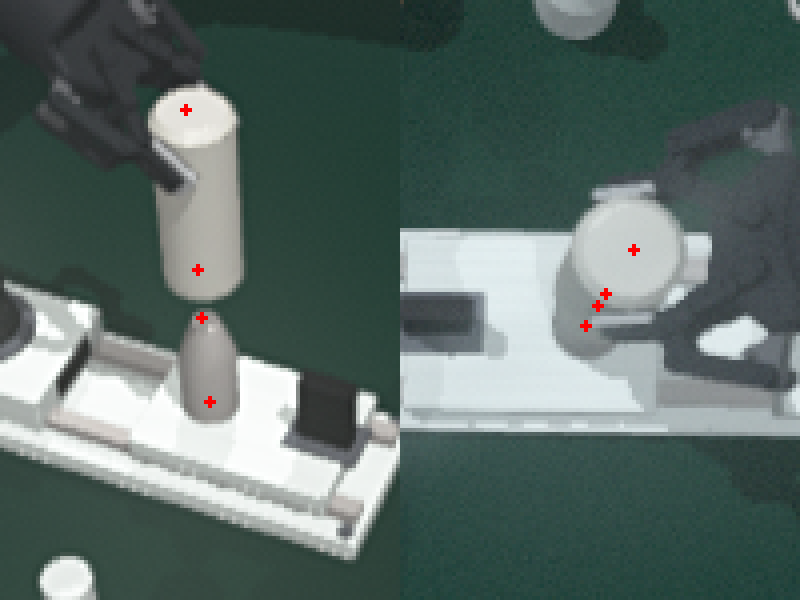

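The scene crop shows the mouth at about (201,271), right over the post tip at (203,316), with the housing upright. The TCP stopped about 2 mm short in y, so I'll compensate, then lower in stages while watching the forces.

```bash
python3 - <<'E'
from h import *
fv=np.load("fv.npy")
def rep(t): print(t,np.round(read_eef_pos(),4),np.round(read_ft_force(),1),round(read_finger_gap(),4),round(read_time_s(),2))
pause(.3); rep("base"); f0=np.array(read_ft_force())
print("rot err deg",np.degrees((R.from_quat(read_tcp_rot())*R.from_quat(np.load("Qf.npy")).inv()).as_rotvec()).round(2))
c=np.array([fv[0],fv[1],0.])
off=np.zeros(3)
for z in(.27,.25,.235,.22,.21,.20):
    movel(c+off+[0,0,z],np.load("Qf.npy"),speed=.06); pause(.15); rep(z)
    d=np.array(read_ft_force())-f0
    if np.abs(d).max()>15: print("stop");break
E
```

```text
base [ 0.5391 -0.1186  0.3   ] [ 0.5  0.8 -1.4] 0.055 14.07
rot err deg [-0.    0.   -0.01]
0.27 [ 0.5394 -0.1186  0.2704] [-1.4  0.3 -1.7] 0.0549 14.87
0.25 [ 0.5393 -0.1186  0.2503] [ 0.4 -0.4 -1.8] 0.0548 15.5
0.235 [ 0.5392 -0.1185  0.2351] [ 0.3  0.3 -1.2] 0.055 16.05
0.22 [ 0.5393 -0.1185  0.2201] [ 0.7  0.1 -0.5] 0.0552 16.6
0.21 [ 0.5392 -0.1185  0.21  ] [ 0.4  0.1 -1.2] 0.0551 17.07
0.2 [ 0.5392 -0.1185  0.2001] [-0.4  0.3  0.3] 0.0551 17.53
```

```bash
python3 - <<'E'
from h import *
fv=np.load("fv.npy");Q=np.load("Qf.npy")
def rep(t): print(t,np.round(read_eef_pos(),4),np.round(read_ft_force(),1),round(read_finger_gap(),4),round(read_time_s(),2))
c=np.array([fv[0],fv[1],0.])
for z in [.185,.172]+list(np.arange(.168,.152,-.002)):
    movel(c+[0,0,z],Q,speed=.04); pause(.1); rep(round(z,3))
    f=np.array(read_ft_force())
    if f[2]>6 or np.abs(f[:2]).max()>15: print("stop");break
P,im=snap("scene")
x,y=np.round(proj("scene",P,np.array([fv[0],fv[1],.1]))).astype(int)
cv2.imwrite("pics/seat.png",cv2.resize(im[y-60:y+60,x-80:x+80],(800,600),interpolation=cv2.INTER_CUBIC)[:,:,::-1])
for n in("long_housing","long_housing_mouth"): print(n,[(np.round(d["at"],1).tolist(),round(d["confidence"],2)) for d in tip_of("scene",n)[:1]])
print(proj("scene",P,np.array([fv[0],fv[1],.19])).round(1),proj("scene",P,np.array([fv[0],fv[1],.05])).round(1))
E
```

```text
0.185 [ 0.5392 -0.1185  0.1851] [-0.6 -0.1 -0.9] 0.0551 18.16
0.172 [ 0.5392 -0.1185  0.1721] [ 0.1  0.3 -2. ] 0.055 18.73
0.168 [ 0.5391 -0.1185  0.168 ] [ 0.1  0.7 -1.1] 0.0551 19.08
0.166 [ 0.5391 -0.1185  0.166 ] [-1.4  1.  -0.8] 0.0548 19.43
0.164 [ 0.5391 -0.1185  0.164 ] [ 0.6 -0.2 -2.3] 0.0549 19.78
0.162 [ 0.5394 -0.1185  0.163 ] [-1.1 -0.6  5.9] 0.0549 20.13
0.16 [ 0.5395 -0.1184  0.163 ] [-3.2 -2.7 11.5] 0.0553 20.48
stop
long_housing [([259.1, 160.4], 0.61)]
long_housing_mouth [([261.0, 198.5], 0.92)]
[259.5 163.8] [262.  197.3]
```

View pics/seat.png

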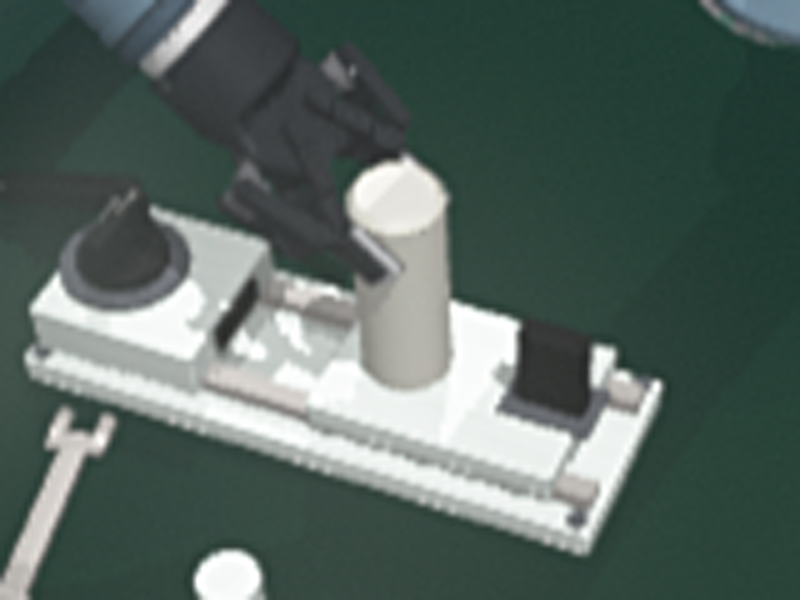

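The housing stands flat on the carriage (rim near (405,383), contact felt at z=0.163). Now I'll release, back out and go to the carriage grip.

```bash
python3 - <<'E'
from h import *
import pickle
fv=np.load("fv.npy");Qf=R.from_quat(np.load("Qf.npy"));t=Qf.as_matrix()[:,2]
def rep(t): print(t,np.round(read_eef_pos(),4),np.round(read_ft_force(),1),round(read_finger_gap(),4),round(read_time_s(),2))
c=np.array([fv[0],fv[1],0.])
movel(c+[0,0,.1625],Qf.as_quat(),speed=.04)
move_gripper(.085); rep("open")
b=c+[0,0,.163]-t*.13
movel(b,Qf.as_quat(),speed=.15); rep("back")
th=fv[2]; F=R.from_euler('z',th)
Qc=F*R.from_euler('x',-20,degrees=True)*R.from_euler('z',90,degrees=True)*R.from_euler('x',180,degrees=True)
print(Qc.as_matrix().round(2).tolist())
np.save("Qc.npy",Qc.as_quat())
move_ptp([.5,-.1,.38],Qc.as_quat())
obs=pickle.load(open("obs.pkl","rb"))
g=fixture(fv)["carriage_grip"]
move_ptp(g+[0,.06,.15],Qc.as_quat())
for c_ in("wrist","scene","top"):
    P,im=snap(c_,"k_"+c_)
    for n in("carriage_grip","clamp_grip"):
        e=proj(c_,P,fixture(fv)[n]);D=tip_of(c_,n);print(c_,n,e.round(),[(np.round(d["at"]).tolist(),round(d["confidence"],2)) for d in D[:2]])
        D=[d for d in D if d["confidence"]>.3 and np.linalg.norm(e-d["at"])<25]
        if D: obs[n].append((c_,P,np.array(D[0]["at"])))
    if c_=="wrist": cv2.imwrite("pics/k.png",im[:,:,::-1])
fv,r=fitfix(obs,fv);print(fv.round(4),r.reshape(-1,2).round(1).tolist());np.save("fv2.npy",fv);pickle.dump(obs,open("obs2.pkl","wb"))
X,e=tri(obs["carriage_grip"],g);print("grip",X.round(4),fixture(fv)["carriage_grip"].round(4));rep("")
E
```

```text
open [ 0.5389 -0.1182  0.162 ] [ 0.2 -0.3  0.2] 0.0851 21.29
back [ 0.5355 -0.2168  0.246 ] [ 0.5  0.2 -0.6] 0.0849 22.31
[[0.02, 1.0, -0.01], [0.94, -0.02, -0.34], [-0.34, 0.0, -0.94]]
wrist carriage_grip [277. 199.] [([276.0, 201.0], 0.7)]
wrist clamp_grip [277. 349.] []
scene carriage_grip [291. 197.] [([293.0, 198.0], 0.65)]
scene clamp_grip [205. 170.] [([203.0, 171.0], 0.66)]
top carriage_grip [275. 244.] [([276.0, 243.0], 0.88)]
top clamp_grip [394. 247.] [([396.0, 245.0], 0.9)]
[ 0.5391 -0.1192 -0.0132  0.07  ] [[-1.4, 2.4], [-0.3, 2.2], [2.3, 2.2], [1.1, -0.0], [2.6, 4.9], [0.7, 3.3], [-1.7, -3.1], [1.8, -0.9], [-2.2, -2.2], [-1.1, -1.0], [-2.3, -2.8], [0.8, -1.9], [-2.1, -1.5], [-0.6, 1.4], [1.8, 1.1], [-3.6, 1.2], [1.4, 1.8], [-1.7, 1.7], [1.3, -0.4], [-0.8, 1.2]]
grip [ 0.5413 -0.0235  0.0961] [ 0.5404 -0.0242  0.092 ]
 [0.5412 0.0361 0.2427] [-0.1  0.6 -0.3] 0.0847 24.52
```

View pics/k.png

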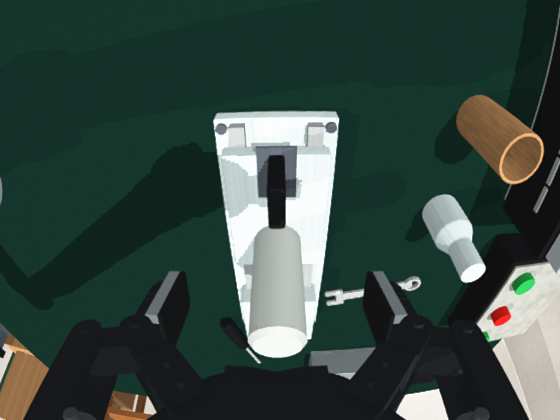

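The grip plate at (277,190) sits centred under the fingers and the housing stands straight behind it. Now I'll grip it and push home.

```bash
python3 - <<'E'
from h import *
fv=np.load("fv2.npy");Q=np.load("Qc.npy")
def rep(t): print(t,np.round(read_eef_pos(),4),np.round(read_ft_force(),1),round(read_finger_gap(),4),round(read_time_s(),2))
g=fixture(fv)["carriage_grip"]+[0,0,.002]
t=R.from_quat(Q).as_matrix()[:,2]
move_ptp(g-.09*t,Q); movel(g,Q,speed=.12); rep("at")
move_gripper(.01,40); rep("grip")
u=R.from_euler('z',fv[2]).apply([0,-1,0])
for d in [.02,.04,.055,.062]+list(np.arange(.065,.1,.003)):
    movel(g+d*u,Q,speed=.06); pause(.1); rep(round(d,3))
    f=np.array(read_ft_force())
    if f[1]>16 or abs(f[0])>25: print("stop"); break
E
```

```text
at [ 0.5412 -0.0235  0.0947] [ 0.1 -0.6 -0.1] 0.0854 25.8
grip [ 0.5404 -0.0242  0.0943] [-1.3 -0.6  2.4] 0.0155 26.43
0.02 [ 0.5402 -0.0443  0.0942] [-1.5  0.5  4. ] 0.0155 27.02
0.04 [ 0.54   -0.0647  0.0942] [-2.1 -0.6  5.1] 0.0158 27.6
0.055 [ 0.5399 -0.0795  0.0943] [-2.1  0.3  5.2] 0.0152 28.1
0.062 [ 0.5398 -0.0859  0.0942] [-2.5  1.1  6. ] 0.0153 28.47
0.065 [ 0.5398 -0.0882  0.0942] [-1.8  2.4  5.9] 0.0154 28.82
0.068 [ 0.5398 -0.091   0.0942] [-2.2  3.3  6.7] 0.0152 29.17
0.071 [ 0.5397 -0.094   0.0942] [-2.1  3.2  5.7] 0.0156 29.52
0.074 [ 0.5397 -0.0966  0.0942] [-2.8  3.5  6.9] 0.016 29.87
0.077 [ 0.5397 -0.0967  0.0943] [-3.9  8.1  8.3] 0.0156 30.22
0.08 [ 0.5397 -0.0968  0.0942] [-5.6 11.6 10.2] 0.0157 30.57
0.083 [ 0.5397 -0.0969  0.0942] [-6.9 15.9 12.7] 0.0158 30.92
0.086 [ 0.5398 -0.0969  0.0942] [-7.5 19.8 13.8] 0.0155 31.27
stop
```

Home: a hard stop at grip y=-0.097. Releasing now and looking at the knob from above.

```bash
python3 - <<'E'
from h import *
import pickle
fv=np.load("fv2.npy");Q=np.load("Qc.npy")
g=fixture(fv)["carriage_grip"]+[0,0,.002];t=R.from_quat(Q).as_matrix()[:,2]
u=R.from_euler('z',fv[2]).apply([0,-1,0])
h=g+.0745*u
movel(h,Q,speed=.05); print(np.round(read_eef_pos(),4),np.round(read_ft_force(),1))
move_gripper(.085)
movel(h-.1*t,Q,speed=.15); movel(h-.1*t+[0,.02,.12],Q,speed=.25)
# knob
s=h-[0,0,.044]-R.from_euler('z',fv[2]).apply([0,.095,0]); k=s+R.from_euler('z',fv[2]).apply([0,-.125,0]); k[2]=.095
print("seat",s.round(4),"knob pred",k.round(4),"earlier",fixture(fv)["clamp_grip"].round(4))
q=R.from_euler('x',180,degrees=True)
for d in(0,-20,-40,-60,-80,-90): 
    j=inverse_kinematics(k,(R.from_euler('z',d,degrees=True)*q).as_quat()); print(d,None if j is None else np.round(j,2))
move_ptp(k+[-.03,-.01,.20],q.as_quat())
o=[];P,im=snap("wrist");D=tip_of("wrist","clamp_grip")
print(proj("wrist",P,k).round(1),[(np.round(d["at"]).tolist(),round(d["confidence"],2)) for d in D[:2]])
if D: print("onz",onz("wrist",P,np.array(D[0]["at"]),.095).round(4))
x,y=proj("wrist",P,k).astype(int);x=np.clip(x,80,480);y=np.clip(y,60,360)
cv2.imwrite("pics/kn.png",cv2.resize(im[y-60:y+60,x-80:x+80],(800,600),interpolation=cv2.INTER_CUBIC)[:,:,::-1]);print(x,y)
pickle.dump((P,im,k,s),open("kn.pkl","wb"));print(read_time_s(),np.round(read_eef_pos(),3))
E
```

```text
[ 0.5397 -0.0968  0.0942] [-3.7  5.6  7.8]
seat [ 0.5381 -0.1937  0.05  ] knob pred [ 0.5365 -0.3187  0.095 ] earlier [ 0.5365 -0.3142  0.095 ]
0 [ 0.63  0.52 -0.2   1.77  0.13  0.87 -1.2 ]
-20 [ 0.6   0.51 -0.17  1.77  0.11  0.87 -1.53]
-40 [ 0.57  0.51 -0.13  1.77  0.08  0.87 -1.86]
-60 [ 0.54  0.51 -0.08  1.77  0.05  0.86 -2.19]
-80 [ 0.5   0.51 -0.03  1.77  0.02  0.86 -2.51]
-90 [ 0.48  0.51 -0.01  1.77  0.01  0.86 -2.68]
[268.6 156.7] [([265.0, 153.0], 0.68)]
onz [ 0.5398 -0.3147  0.095 ]
268 156
34.9833 [ 0.508 -0.325  0.295]
```

View pics/kn.png

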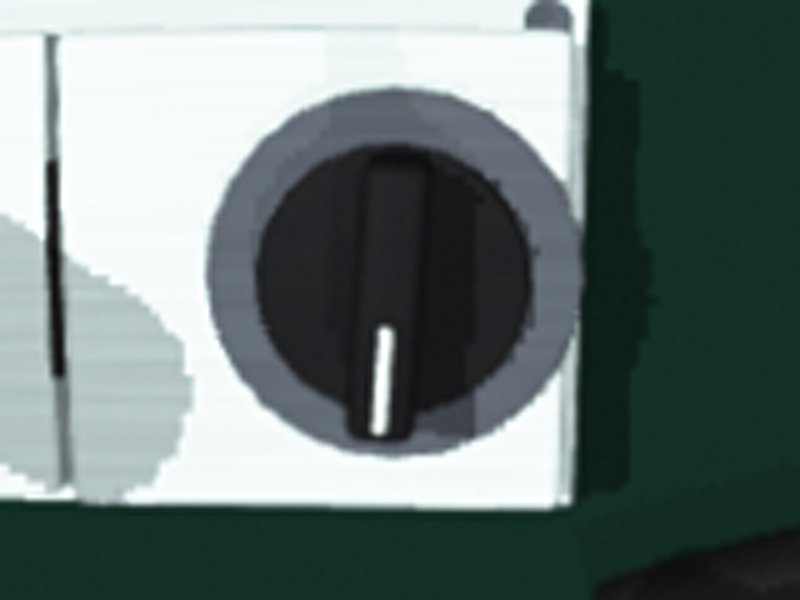

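The bar runs from (398,155) to (380,435) in the crop, almost along world x. I'll grasp it along that line and turn it clockwise.

```bash
python3 - <<'E'
from h import *
import pickle
P,im,k,s=pickle.load(open("kn.pkl","rb"))
A,B=[onz("wrist",P,np.array([188+x/5,96+y/5]),.102) for x,y in((398,155),(380,435))]
c=(A+B)/2; d=A-B; 
if d[0]<0:d=-d
yaw=np.arctan2(d[1],d[0]); print(A.round(4),B.round(4),c.round(4),"len",np.linalg.norm(d).round(4),"yaw",yaw.round(3))
c=(c[:2]+np.array([.5398,-.3147]))/2 if False else c[:2]
c=np.array([*c,.095])
q=lambda a:(R.from_euler('z',yaw-a)*R.from_euler('x',180,degrees=True)).as_quat()
def rep(t): print(t,np.round(read_eef_pos(),4),np.round(read_ft_force(),1),"Mz",np.round(read_ft_torque()[2],2),round(read_finger_gap(),4),round(read_time_s(),2))
move_ptp(c+[0,0,.08],q(0)); movel(c,q(0),speed=.1); rep("at")
move_gripper(.005,70); pause(.2); rep("grip")
for a in np.arange(.15,1.46,.13):
    move_ptp(c,q(a)); rep(round(a,2))
    f=np.array(read_ft_force())
    if np.linalg.norm(f)>60: print("stop");break
pause(.2); rep("end")
np.save("c.npy",[*c,yaw,a])
E
```

```text
[ 0.5668 -0.3179  0.102 ] [ 0.5111 -0.3143  0.102 ] [ 0.5389 -0.3161  0.102 ] len 0.0558 yaw -0.065
at [ 0.5396 -0.3164  0.0957] [-0.4  0.8 -0.4] Mz 0.07 0.0847 36.5
grip [ 0.5391 -0.315   0.0954] [-2.2  3.2  5. ] Mz -0.12 0.0129 37.35
0.15 [ 0.5391 -0.3152  0.0954] [-2.   3.2  5.3] Mz -0.09 0.0128 37.61
0.28 [ 0.539  -0.3154  0.0954] [-1.5  3.   5. ] Mz -0.04 0.0126 37.86
0.41 [ 0.5389 -0.3156  0.0954] [-2.4  3.8  5.1] Mz -0.06 0.0129 38.11
0.54 [ 0.5388 -0.3157  0.0954] [-1.6  3.4  5.1] Mz -0.05 0.0129 38.36
0.67 [ 0.5387 -0.3158  0.0954] [-2.3  3.1  5.5] Mz -0.13 0.0127 38.61
0.8 [ 0.5385 -0.316   0.0954] [-1.5  2.   5.8] Mz -0.13 0.013 38.86
0.93 [ 0.5384 -0.3161  0.0954] [-2.3  2.6  5. ] Mz -0.06 0.0128 39.11
1.06 [ 0.5382 -0.3162  0.0954] [-2.9  2.2  5.2] Mz -0.01 0.0129 39.36
1.19 [ 0.5381 -0.3162  0.0954] [-2.7  3.1  5.7] Mz -0.08 0.0128 39.61
1.32 [ 0.5379 -0.3163  0.0954] [-3.2  1.6  6.1] Mz -0.1 0.0125 39.86
1.45 [ 0.5379 -0.3162  0.0955] [-4.1  0.7  6.6] Mz 2.75 0.0131 40.11
end [ 0.5379 -0.3162  0.0955] [-4.2  1.7  6.6] Mz 2.69 0.013 40.31
```

The end stop is reached (the moment jumped to 2.7 Nm). Releasing, backing off and checking.

```bash
python3 - <<'E'
from h import *
v=np.load("c.npy");c=v[:3]
q=(R.from_euler('z',v[3]-1.41)*R.from_euler('x',180,degrees=True)).as_quat()
move_ptp(c,q); print(read_ft_torque()[2]); move_gripper(.085)
movel(c+[0,0,.15],q,speed=.15)
P,im=snap("wrist")
movel(c+[-.1,-.08,.2],q,speed=.25); pause(.3)
Ps,sc=snap("scene"); Pt,tp=snap("top")
x,y=np.round(proj("scene",Ps,np.array([.538,-.22,.08]))).astype(int)
x2,y2=np.round(proj("top",Pt,np.array([.538,-.22,.08]))).astype(int)
cr=lambda i,x,y:cv2.resize(i[y-50:y+50,x-66:x+67],(400,300),interpolation=cv2.INTER_CUBIC)
cv2.imwrite("pics/end.png",np.vstack([np.hstack([cr(sc,x,y),cr(tp,x2,y2)]),np.hstack([cv2.resize(im,(400,300)),cv2.resize(sc,(400,300))])])[:,:,::-1])
print(read_time_s(),np.round(read_ft_force(),1))
E
```

```text
1.9641085604077817
43.55 [ 1.  -1.5  0.4]
```

View pics/end.png

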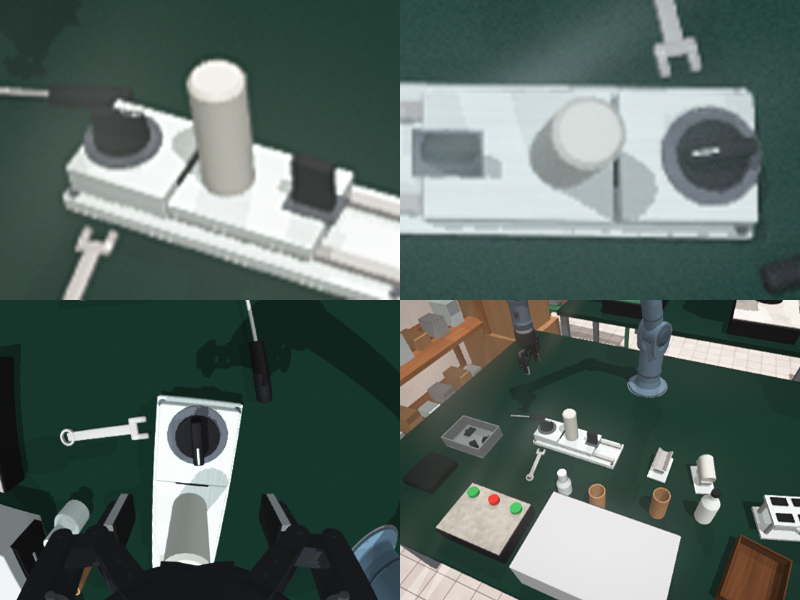

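The carriage sits against the end block with the housing upright on it. The knob bar is turned about 80 degrees (top crop, white mark at (705,153)), and the bystanders are where they were.

```bash
python3 -c "from bench import *; print(sign_off())"
```

```text
the job is handed in; nothing more can be done
None
```

I handed the job in at about 44 s on the robot's clock: the long housing is seated mouth-down on the post, the carriage is home against its stop, the clamp knob is turned to its end stop, and the final pictures show no bystander moved; the judge's verdict was not shown.

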